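Load, shut and pin the clamshell glue jig, and hold it pinched

TASK

Lay the dark wood block across the two bearer slats in the open clamshell jig, lengthwise along the jaws with its middle between the slats, and let go of it. Then swing the moving jaw fully shut so that the block is caught between the jaws, and push the steel pin all the way down through the two aligned holes until its head sits on the jaw's ear. Last, pinch the two jaws together from outside, and finish while still holding them pressed shut; leave the wax tin and the sanding block where they are.

Things in the scene. Friction and masses are not known exactly. Their poses are not given: they have to be found in the camera images.
- jig: Fixed clamshell jig. Origin on the table; x across the jaws towards the fixed jaw, y along them towards the hinge, z up. Base board 12 mm thick, x -85 to 45, y -105 to 95 mm. Bearer slats along x (x -75 to 18) at y 15 and -25, 12 mm wide, tops at z 20. Steel fixed ear 34 x 34 mm at (0, -75), z 12 to 32. Hinge block x -15 to 18, y 62 to 82, up to z 51. Shut jaws: 37 mm apart, x -18.5 to 18.5.
- bay (a point): Point of the jig on the bearer tops midway between the shut jaws, at (0, -5, 20) mm in the jig's frame: the workpiece's underside centre ends here; axes as the jig's. In the open jig lay the block up to 35 mm from here towards -x, to leave room for a finger beside the fixed jaw; the moving jaw slides it across as it shuts.
- fixed_jaw: Upright wooden bar, 12 mm thick, 132 mm long, z 12 to 52 mm above the table; inner face at x 18.5, outer face at x 30.5 mm of the jig, y -50 to 82 mm. Origin at the middle of its underside; axes as the jig's.
- moving_jaw (a joint): Angle of the swinging wooden jaw about its upright hinge at (-24.5, 70) mm of the jig: 0 shut (a stop); grows as the free end swings open towards the jig's -x, clockwise from above. Stays where left (2 N at the free end moves it). Bar 12 mm thick, from 8 to 162 mm off the axis, z 22 to 52 mm above the table; shut, it lies at jig x -30.5 to -18.5: 61 mm over both jaws.
- jaw_push (a point): Point at mid height on the outer face of the moving jaw, 125 mm from the hinge axis, 37 mm above the table: push here towards the point's own +x to shut the jaw.
- jaw_hole (a point): Centre of the hole's mouth in the top of the moving jaw's steel ear (34 x 34 mm, z 34 to 52 mm above the table), 145 mm along the jaw from the hinge; 13 mm diameter with a 2 mm chamfer. Turns with the jaw; shut, it stands right above pin_hole.
- pin_hole (a point): Centre of the hole's mouth in the top of the fixed ear, 32 mm above the table, at (0, -75, 32) mm in the jig; 13 mm diameter, open down to the base board at 12 mm.
- pin: Loose steel pin, upright in its rest: shank 10 mm diameter, 38 mm long with a 3 mm tapered foot, below a round grip head 18 mm diameter, 34 mm tall (72 in all). Origin at the centre of the foot, z up along the pin. At the start the foot stands on the table in the rest's hole; fully home in the jig the head sits on the moving ear and the foot is 14 mm above the table.
- pin_rest: Fixed light wooden block 60 x 60 x 34 mm with one upright 13 mm through hole in its middle, which holds the pin at the start. Origin at the centre of its underside. Left or right of the jig.
- workpiece: Loose dark brown wood block (offcut) 35 x 70 x 22 mm, lying flat at the side of the jig away from the pin rest. Origin at the centre of its underside; x across (35 mm), y along (70 mm), z up.
- wax_tin: Bystander: loose round black tin, 78 mm diameter, 36 mm tall; origin at the centre of its underside. Leave alone.
- sanding_block: Bystander: loose sanding block 64 x 108 x 34 mm; origin at the centre of its underside. Leave alone.
Not all that is in view belongs to the job. Leave any green look-alike of the workpiece alone.

How it is judged:
On the way, in this order (a step that is already met when the one before it is completed fails the run):
1. the workpiece lies on the bearers between the open jaws, let go (x of workpiece in the frame of bay between -0.05 and 0.005 m and y of workpiece in the frame of bay between -0.025 and 0.025 m and z of workpiece in the frame of bay between -0.003 and 0.004 m and angle between workpiece's own z axis and vertical below 0.1 rad and contact force between the fingers and workpiece below 0.1 N and value of joint moving_jaw above 0.1 rad), for 0.2 s.
2. the moving jaw is shut on the workpiece (value of joint moving_jaw below 0.025 rad and angle between the y axis of workpiece and the y axis of jig, either way round below 0.12 rad), for 0.2 s.
3. the pin is home through both holes (z of pin in the frame of jig below 0.0165 m and horizontal distance between pin and pin_hole below 0.004 m and angle between pin's own z axis and vertical below 0.1 rad and value of joint moving_jaw below 0.025 rad), for 0.2 s.
At the end, for the whole second after the job is handed in: Fingers press both jaws, over 4 N each; jaw within 0.025 rad of shut; pin in both holes, within 4 mm of the axis, 0.1 rad of upright, foot at most 16.5 mm above the table; workpiece on the bearers between the jaws (5 mm across, 30 mm along, 0.12 rad of parallel); both at rest (all of step 3 and x of workpiece in the frame of bay between -0.005 and 0.005 m and y of workpiece in the frame of bay between -0.03 and 0.03 m and z of workpiece in the frame of bay between -0.003 and 0.004 m and angle between the y axis of workpiece and the y axis of jig, either way round below 0.12 rad and contact force between the fingers and moving_jaw above 4 N and contact force between the fingers and fixed_jaw above 4 N and linear speed of each of workpiece, pin below 0.02 m/s); the arm keeps its last pose, push and grip.
It fails at once if the wax tin or the sanding block is pushed more than 30 mm away (distance of any of wax_tin, sanding_block from where it was at the start of the episode above 0.03 m).
It also fails if it takes over 72 s, if anything falls off the work surface, if the arm or the gripper's body presses on something with over 40 N, if the wrist force passes 120 N, or if a joint passes its speed limit or range.

ROBOT

A 7-joint arm with a two-finger parallel gripper is mounted at the origin on a cart in front of the work surface, level with it; the furniture and walls round the work are solid. World frame = base frame: x ahead of the robot, y to its left, z up, the work surface at z = 0. Lengths are in m, angles in rad, forces in N, time in s.
With the tool pointing down it reaches from about 0.425 to 0.925 m from the base axis. Payload 6.8 kg.
Tool frame: the origin (TCP) lies on the centre line of the jaws, within the pads' length; the fingertips stand 14 mm ahead of it and the grasp point (between the pads) lies 5 mm behind it; z points along the fingers, y is the line along which they close (so a half turn about z gives the same grasp; the last joint's range is limited). The gripper opens to 85 mm and grips with 20 to 120 N. Pads are 22 mm wide; open, the fingers measure 114 mm over their backs; the gripper's body (76 mm by 85 mm) begins 54 mm behind the grasp point. The pads swing forward as they close: fully open they stand 13 mm farther back than shut.
Start: joints at [-1.378, 0.477, 0.022, 1.555, -0.011, 1.109, -0.083], TCP at [0.2, 0.645, 0.245] pointing down, gripper open.
Joint ranges: [-2.96, 2.96], [-0.34, 2.1], [-1.41, 1.46], [0.24, 2.44], [-1.37, 4.51], [0.17, 1.92], [-2.96, 2.96]. Speed limits (rad/s): [2.39, 2.39, 3.14, 3.14, 3.14, 3.14, 3.14].

INTERFACE

Orientations are given as a unit quaternion [w, x, y, z].
In Python, from station import bot gives the robot as it stands. The module is installed in compiled form; this text tells all that it offers.
- The arm moves only by the tool drive_tool, never from a script. Its argument "commands" is a list of rows, each an object with "hand": the opening, from 0 (shut) to 1 (fully open); "translation": the shift along the world's x, y, z in mm, a list of three; "angular": the turn, a rotation vector about the world's x, y, z in rad, a list of three. In form: [{"hand": hand, "translation": [tx, ty, tz], "angular": [ax, ay, az]}, ...]. A call has 1 to 12 rows; each row is the pose to reach, as a shift and turn from the pose commanded when the call began; what a row does not reach only later rows make up. A row lasts 1/8 s, in which the tool goes at most 62.5 mm and 10.7 degrees, less where a joint would pass 70% of its speed; a pose out of reach is approached as far as the arm can. A call with a gripper value outside its range is refused whole. The fingers move at their own pace and stop on an object; "force" is the grip in N (left out, the last holds). Time passes only in rows, so rows that repeat a pose let the fingers close. It gives the time, the measured TCP pose, the force, the opening and the grip force at its end, in the units of the state.
- bot.get_obs(): the state, without advancing time (a new reading comes with each control period).
- bot.read_camera(name): name is "side" or "top"; returns the picture (420x560x3 uint8, red, green, blue); there is no depth.
- bot.camera_model(name): a dict with "fx", "fy", "cx", "cy" (pixels), "k1" (the pictures are not rectified: a ray, as slopes to the right and down, at radius r is drawn at 1 + k1 r^2 times it, then the intrinsics apply), "view" (4x4, takes a point from world to camera coordinates). Camera axes: x right, y up, looking along -z (the intrinsics and any distortion apply to the point x, -y, -z); pixel columns grow to the right and rows downward; lengths in m; the calibration is good to about 2 mm. A picture is of the moment at which its call begins. camera_model takes no time and is no camera call.
- bot.hand_in(): hands the job in; it is judged then, once.
Trained networks look in the newest picture that a camera, given by its name, has taken for a name from the list of things; names that differ only in an ending like _2 or _b are one class to them, and where a whole thing is asked for, a point or a joint stands for the part that bears it (a point fixed in the world has none). Each returns a list of dicts, best first, with "score" (0 to 1); they miss things now and then, are a little off and sometimes report something else, mostly with a low value. They report only what shows in the picture. A call takes as long as a camera call. They do not tell look-alikes from the thing itself.
- bot.find_in(camera, query): "position" ([column, row] in pixels, amid what is visible of it).
- bot.outline_of(camera, query): "pixels" (420x560 bool, what is visible of it) and "position" ([column, row] in pixels, amid what is visible of it).
The state is a dict: "t": time; "q": joint angles; "joint_vel": joint speeds; "joint_torque": joint torques, N m; "eef_pos": TCP position; "tool_rot": TCP orientation; "contact_force": force on the tool from outside, world axes, zero at the start; "torque": the same for the moment, N m; "gripper_width": opening from 0.0 (shut) to 1.0 (fully open); "grasp_force": force on a finger pad.
Only numpy, scipy, OpenCV 4.12 (cv2) and the standard library are available. Lean on these libraries where they do the work, as an engineer would, in place of code of your own. Each camera call takes 0.05 s, during which the arm holds its last target. There are 200 camera calls.

## Working session

There is one attempt and no reset: what is moved stays moved. The work goes in short steps, Python scripts to look and compute and a tool call to move; the robot and the scene stay as the last step left them, time stands still between calls to the robot, and variables do not carry over. Pictures are saved under pics/ and viewed, at most 10 in all, crops included, and the job is handed in when it is done.

Besides the shell and the picture viewer there is one more tool, called after ">>>" by a JSON object that holds its "fn" and its "kwargs". drive_tool: Moves the arm, as the interface text tells. Its arguments: {"type":"object","properties":{"commands":{"type":"array","items":{"type":"object","properties":{"hand":{"type":"number"},"translation":{"type":"array","items":{"type":"number"}},"angular":{"type":"array","items":{"type":"number"}}}}},"force":{"type":"number"}},"required":["commands"]}

```bash
mkdir -p pics; python3 - <<'E'
from station import bot
import cv2,numpy as np
o=bot.get_obs();print(o)
ims=[]
for c in("side","top"):
    im=bot.read_camera(c);cv2.imwrite(f"pics/{c}0.png",im[...,::-1]);m=bot.camera_model(c);print(c,m)
    for n in["jig","fixed_jaw","moving_jaw","jaw_hole","pin_hole","pin","pin_rest","workpiece","wax_tin","sanding_block"]:
        print(n,[(np.round(d["position"]).tolist(),round(d["score"],2)) for d in bot.find_in(c,n)][:4])
E
```

```text
{'t': 0.0, 'q': array([-1.37808568,  0.47779902,  0.0223262 ,  1.55645437, -0.01150834,
        1.10923837, -0.08312993]), 'joint_vel': array([0.00038795, 0.0015598 , 0.00112714, 0.00161544, 0.00145021,
       0.00137244, 0.00049677]), 'joint_torque': array([ 4.22801859e-04, -5.96458340e+01,  1.60803705e+00, -2.81176525e+01,
        1.25099652e-02,  9.60253004e-03,  2.59174544e-05]), 'eef_pos': array([0.19983674, 0.6441644 , 0.24432489]), 'tool_rot': array([-7.42309952e-05,  1.49838862e-01,  9.88710034e-01, -8.82513515e-04]), 'contact_force': array([-1.7114444 , -0.25632324,  0.29160815]), 'torque': array([ 0.05267864,  0.02829729, -0.03191029]), 'grasp_force': 0.0, 'gripper_width': 1.000036808459097}
side {'fx': 490.7014107733194, 'fy': 490.7014107733194, 'cx': 281.6931790087463, 'cy': 206.99272232289005, 'k1': -0.03311974666278337, 'view': array([[ 0.9997509 , -0.01115938,  0.01932894, -0.50680763],
       [-0.00934055,  0.5773457 ,  0.81644639, -0.04747635],
       [-0.02027051, -0.81642355,  0.57709764, -1.07745155],
       [ 0.        ,  0.        ,  0.        ,  1.        ]])}

[... 608 characters left out ...]
29887e-01,  1.62648808e-02,
         1.10147133e-03],
       [ 9.81393197e-01, -2.24148889e-02,  1.90696006e-01,
        -5.26059129e-01],
       [-1.90241781e-01,  2.09183528e-02,  9.81514385e-01,
        -1.29839461e+00],
       [ 0.00000000e+00,  0.00000000e+00,  0.00000000e+00,
         1.00000000e+00]])}
jig []
fixed_jaw [([280.0, 181.0], 0.58), ([362.0, 254.0], 0.25)]
moving_jaw [([297.0, 218.0], 0.81)]
jaw_hole [([298.0, 220.0], 0.72)]
pin_hole [([292.0, 206.0], 0.91)]
pin []
pin_rest [([360.0, 192.0], 0.98)]
workpiece [([219.0, 262.0], 0.81), ([167.0, 212.0], 0.59), ([210.0, 208.0], 0.58), ([292.0, 203.0], 0.26)]
wax_tin [([361.0, 252.0], 0.78)]
sanding_block [([172.0, 258.0], 0.97)]
```

```bash
python3 - <<'E'
import cv2
a=cv2.imread("pics/side0.png");b=cv2.imread("pics/top0.png")
cv2.imwrite("pics/s1.png",cv2.resize(a[110:360,160:460],None,fx=2.4,fy=2.4,interpolation=cv2.INTER_CUBIC))
cv2.imwrite("pics/t1.png",cv2.resize(b[130:320,130:400],None,fx=2.9,fy=2.9,interpolation=cv2.INTER_CUBIC))
E
```

```text
(no output)
```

View pics/s1.png

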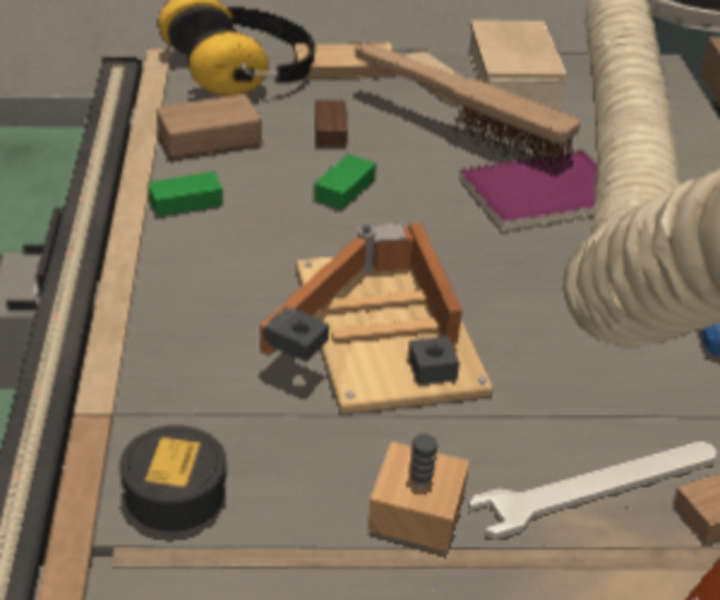

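View pics/t1.png

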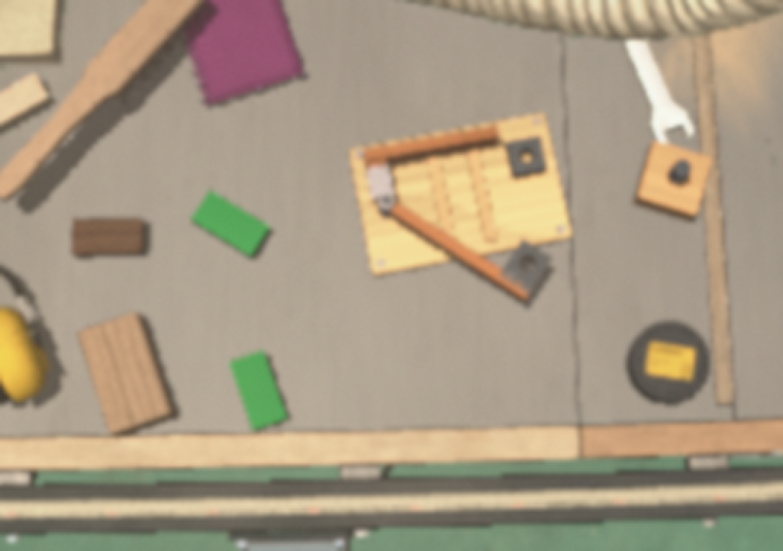

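The top picture has the following blocks. The dark brown one is at px (168,212), and at (298,161) in the side view. It could be confused with the green look-alikes at (210,207) and (219,265), the large sanding block at (172,258), or the brown scrap at the right edge of the side view. By the description I choose the dark brown one. The jig is open, with its fixed ear hole at (312,184) and jaw hole at (313,220). The pin sits in its rest at about (364,190), and the tin is at (361,254).

Next I fit models to the masks in both views.

```bash
cat > h.py <<'E'
from station import bot
import numpy as np,cv2
from scipy.optimize import minimize,least_squares
CM={c:bot.camera_model(c) for c in("side","top")}
def proj(c,P):
    m=CM[c];P=np.atleast_2d(P);q=P@m["view"][:3,:3].T+m["view"][:3,3]
    s=np.stack([q[:,0],-q[:,1]],1)/-q[:,2:3];s=s*(1+m["k1"]*(s**2).sum(1,keepdims=True))
    return s*[m["fx"],m["fy"]]+[m["cx"],m["cy"]]
def tri(obs,x0=(.5,0,.03)):
    r=least_squares(lambda p:np.concatenate([proj(c,p)[0]-u for c,u in obs]),x0);return r.x,r.fun
def frame(p,P):
    x,y,a=p[:3];c,s=np.cos(a),np.sin(a);P=np.atleast_2d(P)
    return P@np.array([[c,s,0],[-s,c,0],[0,0,1]])+[x,y,0]
def box(x0,x1,y0,y1,z0,z1): return np.array([[x,y,z] for x in(x0,x1) for y in(y0,y1) for z in(z0,z1)])
def mask(c,n,uv=None):
    L=bot.outline_of(c,n)
    if uv is not None: L=sorted(L,key=lambda d:np.hypot(*(np.array(d["position"])-uv)))
    return L[0]["pixels"] if L else None
def fit(masks,B,p0,zfree=True,S=6):
    big={c:cv2.resize(m.astype(np.uint8),None,fx=S,fy=S,interpolation=cv2.INTER_NEAREST) for c,m in masks.items()}
    def f(p):
        t=0
        for c,m in big.items():
            h=cv2.convexHull(((proj(c,frame(p,B)+[0,0,p[3] if zfree else 0])+.5)*S).astype(np.float32)).astype(np.int32)
            k=np.zeros_like(m);cv2.fillConvexPoly(k,h,1);t+=1-(k&m).sum()/(k|m).sum()
        return t/len(big)
    p0=list(p0)+([0] if zfree else [])
    s=np.array([.015,.015,.3,.01][:len(p0)]);best=None
    for a in(-.3,.3):
        sim=np.vstack([p0]+[np.array(p0)+s*e*(1 if a>0 else -1) for e in np.eye(len(p0))])
        r=minimize(f,p0,method="Nelder-Mead",options=dict(initial_simplex=sim,xatol=1e-4,fatol=1e-4,maxiter=400))
        if best is None or r.fun<best.fun:best=r
    return best.x,best.fun
E
cat > m1.py <<'E'
from h import *
for c in CM:bot.read_camera(c)
S=lambda u,v:("side",np.array([160+u/2.4,110+v/2.4])-.3);T=lambda u,v:("top",np.array([130+u/2.9,130+v/2.9])-.3)
# jig correspondences
obs=[(T(350,148),(-.0,0,0))]
pts=[(T(350,148),(.045,.095,.012)),(T(545,112),(.045,-.105,.012)),(T(572,238),(-.085,-.105,.012)),(T(375,275),(-.085,.095,.012)),
(S(342,411),(-.085,-.105,.012)),(S(491,390),(.045,-.105,.012)),(S(297,260),(-.085,.095,.012)),
(T(527,157),(0,-.075,.032)),(S(433,358),(0,-.075,.032))]
def res(p): return np.concatenate([proj(c,frame(p,P))[0]-u for (c,u),P in pts])
r=least_squares(res,[.5,-.05,.1]);print("jig",r.x,np.round(r.fun,1))
hp,e=tri([T(530,262),S(301,327)]);print("jawhole",hp,e)
J=r.x;c,s=np.cos(J[2]),np.sin(J[2]);d=hp[:2]-J[:2];l=np.array([c*d[0]+s*d[1],-s*d[0]+c*d[1]]);print("in jig",l)
v=l-[-.0245,.07];th=np.arctan2(v[1],v[0])-np.arctan2(-.145,.0245);print("jaw angle",-th,np.hypot(*v),"exp",np.hypot(.145,.0245))
print("earhole",*tri([T(527,157),S(433,358)]))
mk=lambda n,t,s_:{"top":mask("top",n,t),"side":mask("side",n,s_)}
w=mk("workpiece",(168,212),(298,161));print([m.sum() for m in w.values()])
print("wp",fit(w,box(-.0175,.0175,-.035,.035,0,.022),[.55,.28,0]))
q=mk("pin_rest",(363,190),(334,318));print("rest",fit(q,box(-.03,.03,-.03,.03,0,.034),[.6,-.24,.2]))
fj=mk("fixed_jaw",(280,181),(341,230));print("fixed",fit(fj,box(.0185,.0305,-.05,.082,.012,.052),J))
print("pin top",*tri([T(681,167),S(424,438)]))
for n,t,s_ in(("wax_tin",T(668,362),S(173,468)),("sanding_block",T(122,370),S(208,115))):print(n,tri([t,s_])[0])
for d in bot.find_in("side","pin"):print(d)
E
python3 m1.py
```

```text
jig [ 0.60904893 -0.0507494   0.16339137] [ 0.1  0.1  0.8  0.3  0.9  0.  -0.3  0.1 -1.1 -1.3  1.5  0.3 -0.6  0.3
  0.7 -0.4  0.4 -1.7]
jawhole [ 0.51136123 -0.11887841  0.05480719] [ 0.01117297  0.08647209  0.060961   -0.01176283]
in jig [-0.10746885 -0.05133123]
jaw angle 0.7671694865790311 0.14698672422725476 exp 0.14705526172157185
earhole [ 0.62135047 -0.12324526  0.0261965 ] [ 0.00720037  0.1255018   0.08538222 -0.01888809]
[np.int64(340), np.int64(313)]
wp (array([0.55213261, 0.28850778, 0.03628658, 0.00061231]), np.float64(0.12372654704262581))
rest (array([ 0.59684489, -0.25773116, -0.33069953, -0.0081619 ]), np.float64(0.5157429658734125))
fixed (array([ 6.09108300e-01, -4.76725561e-02,  1.61368486e-01, -2.28287050e-04]), np.float64(0.17871807998870165))
pin top [ 0.59540416 -0.26483938  0.07561397] [ 0.02033597  0.28897601  0.17357643 -0.03733048]
wax_tin [ 0.41556203 -0.25055642  0.02887843]
sanding_block [0.41828794 0.27090523 0.03075447]
{'position': [336.4, 302.1], 'score': 0.51}
```

```bash
cat > m2.py <<'E'
from h import *
I={c:bot.read_camera(c) for c in CM}
B=box(-.03,.03,-.03,.03,0,.034)
for c,n in(("top","pin_rest"),("side","pin_rest")):
    for d in bot.outline_of(c,n):
        m=d["pixels"];print(c,d["score"],d["position"],m.sum(),fit({c:m},B,[.597,-.262,-.3],False) if m.sum()>50 else 0)
d=bot.outline_of("side","pin")
W=[.5521,.2885,.0363];J=[.609,-.0495,.1625];R=[.5965,-.264,-.3]
for c in CM:
    im=cv2.resize(I[c],None,fx=4,fy=4,interpolation=cv2.INTER_CUBIC)[...,::-1].copy()
    dr=lambda P,col:cv2.polylines(im,[cv2.convexHull(((proj(c,P)+.5)*4).astype(np.float32)).astype(np.int32)],True,col,1)
    dr(frame(W,box(-.0175,.0175,-.035,.035,0,.022)),(0,255,255));dr(frame(R,B),(0,255,255));dr(frame(J,box(-.085,.045,-.105,.095,.012,.012)),(255,0,0))
    dr(frame(J,box(.0185,.0305,-.05,.082,.012,.052)),(255,255,0))
    for P in frame(J,[[0,-.075,.032],[-.1075,-.0513,.052]]):cv2.circle(im,tuple(((proj(c,P)[0]+.5)*4).astype(int)),2,(0,0,255),-1)
    if c=="top":a,b=im[640:1000,540:940],im[640:1000,1130:1530]
    else:e,f=im[560:800,1000:1400],im[1120:1360,1160:1560]
cv2.imwrite("pics/ov.png",np.vstack([np.hstack([a,b]),np.hstack([e,f])]))
E
python3 m2.py
```

```text
top 0.96 [358.2, 193.7] 474 (array([ 0.59625621, -0.26623268, -0.3220854 ]), np.float64(0.14273884691025773))
side 0.93 [333.1, 318.3] 1249 (array([ 0.59554089, -0.26442898, -0.33673183]), np.float64(0.1411029812407566))
```

View pics/ov.png

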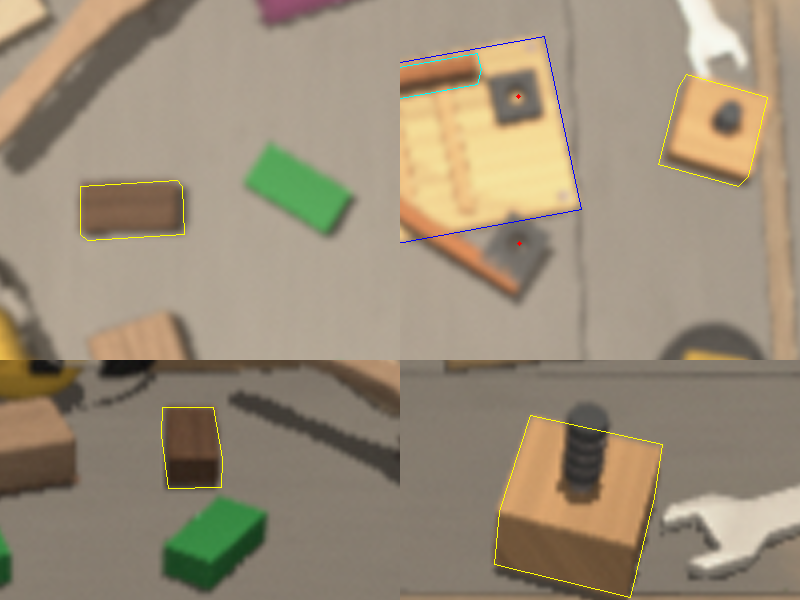

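The overlay matches both views. The workpiece is at (0.552, 0.2885), flat with yaw about 0.02. The jig is at (0.609, -0.0495) with yaw 0.163 and the jaw open 0.77. The rest and pin are at (0.596, -0.265).

Moving above the workpiece.

>>> {"fn": "drive_tool", "kwargs": {"commands": [{"hand": 1, "translation": [352, -356, 0], "angular": [0, 0, -1.25]}, {"hand": 1, "translation": [352, -356, 0], "angular": [0, 0, -1.25]}, {"hand": 1, "translation": [352, -356, 0], "angular": [0, 0, -1.25]}, {"hand": 1, "translation": [352, -356, 0], "angular": [0, 0, -1.25]}, {"hand": 1, "translation": [352, -356, 0], "angular": [0, 0, -1.25]}, {"hand": 1, "translation": [352, -356, 0], "angular": [0, 0, -1.25]}, {"hand": 1, "translation": [352, -356, 0], "angular": [0, 0, -1.25]}, {"hand": 1, "translation": [352, -356, 0], "angular": [0, 0, -1.25]}, {"hand": 1, "translation": [352, -356, -60], "angular": [0, 0, -1.25]}, {"hand": 1, "translation": [352, -356, -120], "angular": [0, 0, -1.25]}, {"hand": 1, "translation": [352, -356, -170], "angular": [0, 0, -1.25]}, {"hand": 1, "translation": [352, -356, -170], "angular": [0, 0, -1.25]}], "force": 40}}

```text
t: 3.3
eef_pos: [0.5493, 0.2874, 0.0719]
tool_rot: [-0.001, 0.7, 0.714, -0.004]
contact_force: [-0.2, 0.2, 1.2]
gripper_width: 0.999
grasp_force: 0.0
```

>>> {"fn": "drive_tool", "kwargs": {"commands": [{"hand": 1, "translation": [0, 0, -30], "angular": [0, 0, 0]}, {"hand": 1, "translation": [0, 0, -58], "angular": [0, 0, 0]}, {"hand": 1, "translation": [0, 0, -59], "angular": [0, 0, 0]}, {"hand": 1, "translation": [0, 0, -59], "angular": [0, 0, 0]}]}}

```text
t: 3.8
eef_pos: [0.5535, 0.2894, 0.0187]
tool_rot: [0.0, 0.7, 0.714, 0.002]
contact_force: [0.2, -0.5, -0.7]
gripper_width: 0.997
grasp_force: 0.0
```

```bash
python3 - <<'E'
from h import *
I=bot.read_camera("side");print(bot.get_obs()["eef_pos"])
J=[.609,-.0495,.1625];print(frame(J,[[-.025,-.005,.02],[0,-.075,.032],[-.0245,.07,0]]))
cv2.imwrite("pics/g.png",cv2.resize(I[100:240,200:400],None,fx=3,fy=3,interpolation=2)[...,::-1])
E
```

```text
[0.55347381 0.28943014 0.01864379]
[[ 0.58513828 -0.05847877  0.02      ]
 [ 0.62113393 -0.12351194  0.032     ]
 [ 0.57349776  0.01561406  0.        ]]
```

View pics/g.png

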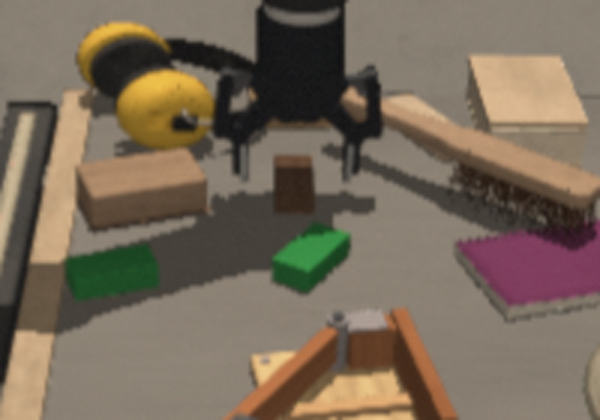

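The dark block, at crop (294,185), stands centred between the open fingers at (241,·) and (351,·). Closing and lifting.

>>> {"fn": "drive_tool", "kwargs": {"commands": [{"hand": 0.2, "translation": [0, 0, 0], "angular": [0, 0, 0]}, {"hand": 0.2, "translation": [0, 0, 0], "angular": [0, 0, 0]}, {"hand": 0.2, "translation": [0, 0, 0], "angular": [0, 0, 0]}, {"hand": 0.2, "translation": [0, 0, 0], "angular": [0, 0, 0]}, {"hand": 0.2, "translation": [0, 0, 0], "angular": [0, 0, 0]}, {"hand": 0.2, "translation": [0, 0, 0], "angular": [0, 0, 0]}, {"hand": 0.2, "translation": [0, 0, 0], "angular": [0, 0, 0]}, {"hand": 0.2, "translation": [0, 0, 40], "angular": [0, 0, 0]}, {"hand": 0.2, "translation": [0, 0, 100], "angular": [0, 0, 0]}, {"hand": 0.2, "translation": [0, 0, 100], "angular": [0, 0, 0]}], "force": 40}}

```text
t: 5.1
eef_pos: [0.555, 0.2899, 0.121]
tool_rot: [0.001, 0.7, 0.714, 0.004]
contact_force: [0.1, 0.3, -1.1]
gripper_width: 0.404
grasp_force: 39.8
```

>>> {"fn": "drive_tool", "kwargs": {"commands": [{"hand": 0.2, "translation": [33, -347, 0], "angular": [0, 0, 0.143]}, {"hand": 0.2, "translation": [33, -347, 0], "angular": [0, 0, 0.143]}, {"hand": 0.2, "translation": [33, -347, 0], "angular": [0, 0, 0.143]}, {"hand": 0.2, "translation": [33, -347, 0], "angular": [0, 0, 0.143]}, {"hand": 0.2, "translation": [33, -347, 0], "angular": [0, 0, 0.143]}, {"hand": 0.2, "translation": [33, -347, 0], "angular": [0, 0, 0.143]}, {"hand": 0.2, "translation": [33, -347, 0], "angular": [0, 0, 0.143]}, {"hand": 0.2, "translation": [33, -347, -30], "angular": [0, 0, 0.143]}, {"hand": 0.2, "translation": [33, -347, -50], "angular": [0, 0, 0.143]}, {"hand": 0.2, "translation": [33, -347, -50], "angular": [0, 0, 0.143]}]}}

```text
t: 6.35
eef_pos: [0.5834, -0.0572, 0.0643]
tool_rot: [-0.002, 0.647, 0.763, -0.001]
contact_force: [0.8, -1.2, 0.1]
gripper_width: 0.4
grasp_force: 39.8
```

```bash
python3 - <<'E'
from h import *
I=bot.read_camera("side");T=bot.read_camera("top");print(bot.get_obs()["eef_pos"])
cv2.imwrite("pics/p.png",np.hstack([cv2.resize(I[150:290,230:390],None,fx=2.5,fy=2.5,interpolation=2),cv2.resize(T[140:280,210:370],None,fx=2.5,fy=2.5,interpolation=2)])[...,::-1])
E
```

```text
[ 0.5851116 -0.0578502  0.0663643]
```

View pics/p.png

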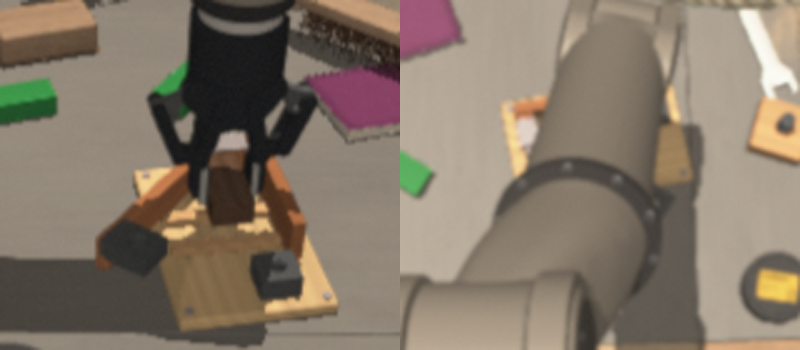

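The block is held between the jaws, clear of both. Lowering it and letting go.

>>> {"fn": "drive_tool", "kwargs": {"commands": [{"hand": 0.2, "translation": [0, 0, -20], "angular": [0, 0, 0]}, {"hand": 0.2, "translation": [0, 0, -27], "angular": [0, 0, 0]}, {"hand": 0.2, "translation": [0, 0, -30], "angular": [0, 0, 0]}, {"hand": 0.2, "translation": [0, 0, -30], "angular": [0, 0, 0]}]}}

```text
t: 6.95
eef_pos: [0.5843, -0.0581, 0.0369]
tool_rot: [-0.001, 0.647, 0.762, -0.0]
contact_force: [-4.3, 1.0, 8.4]
gripper_width: 0.401
grasp_force: 40.8
```

>>> {"fn": "drive_tool", "kwargs": {"commands": [{"hand": 0.55, "translation": [0, 0, 1], "angular": [0, 0, 0]}, {"hand": 0.55, "translation": [0, 0, 1], "angular": [0, 0, 0]}, {"hand": 0.55, "translation": [0, 0, 1], "angular": [0, 0, 0]}, {"hand": 0.55, "translation": [0, 0, 1], "angular": [0, 0, 0]}, {"hand": 0.55, "translation": [0, 0, 40], "angular": [0, 0, 0]}, {"hand": 0.55, "translation": [0, 0, 100], "angular": [0, 0, 0]}, {"hand": 0.55, "translation": [0, 0, 130], "angular": [0, 0, 0]}, {"hand": 0.55, "translation": [0, 0, 130], "angular": [0, 0, 0]}]}}

```text
t: 7.95
eef_pos: [0.5867, -0.0585, 0.169]
tool_rot: [0.002, 0.647, 0.762, 0.002]
contact_force: [-0.5, -0.4, -0.8]
gripper_width: 0.554
grasp_force: 0.0
```

```bash
python3 - <<'E'
from h import *
bot.read_camera("side");print(bot.get_obs()["eef_pos"])
J=[.609,-.0495,.1625]
for d in bot.outline_of("side","workpiece"):print(d["score"],d["position"],d["pixels"].sum())
print("expect",proj("side",frame(J,[-.025,-.005,.031])))
m=mask("side","workpiece",proj("side",frame(J,[-.025,-.005,.031]))[0])
p,e=fit({"side":m},box(-.0175,.0175,-.035,.035,.02,.042),[.585,-.058,.16],False);print(p,e)
# push waypoints: TCP r from hinge along jaw, off behind outer face
H=np.array([-.0245,.07])
for th in(.767,.6,.45,.3,.15,0,-.02):
    d=np.array([-np.sin(th),-np.cos(th)]);n=np.array([np.cos(th),-np.sin(th)])
    q=H+d*.12-n*(.006+.0145);print(th,np.round(frame(J,[*q,.04])[0]*1000,1),"yaw",round(J[2]-th,3),"bk30",np.round(frame(J,[*(q-n*.03),.04])[0]*1000,1))
E
```

```text
[ 0.58548672 -0.05821037  0.16710808]
0.95 [315.0, 233.8] 517
0.64 [236.6, 187.3] 438
0.5 [299.7, 184.6] 276
0.24 [288.9, 234.5] 1037
expect [[319.75908154 236.41284528]]
[ 0.5831012  -0.05390357  0.11292465] 0.069935691318328
0.767 [488.4 -71.5  40. ] yaw -0.605 bk30 [463.7 -54.4  40. ]
0.6 [504.1 -84.4  40. ] yaw -0.438 bk30 [476.9 -71.7  40. ]
0.45 [519.8 -93.6  40. ] yaw -0.287 bk30 [491.  -85.1  40. ]
0.3 [ 536.7 -100.4   40. ] yaw -0.137 bk30 [507.  -96.3  40. ]
0.15 [ 554.5 -104.6   40. ] yaw 0.013 bk30 [ 524.5 -105.    40. ]
0 [ 572.7 -106.1   40. ] yaw 0.163 bk30 [ 543.1 -111.    40. ]
-0.02 [ 575.1 -106.1   40. ] yaw 0.182 bk30 [ 545.6 -111.6   40. ]
```

The block is on the bearers and released, slightly rotated at worst. Next I bring the closed fingers behind the open jaw.

>>> {"fn": "drive_tool", "kwargs": {"commands": [{"hand": 0, "translation": [-60, 3, 0], "angular": [0, 0, -0.4]}, {"hand": 0, "translation": [-125, 5, 0], "angular": [0, 0, -0.768]}, {"hand": 0, "translation": [-125, 5, 0], "angular": [0, 0, -0.768]}, {"hand": 0, "translation": [-125, 5, 0], "angular": [0, 0, -0.768]}, {"hand": 0, "translation": [-125, 5, -30], "angular": [0, 0, -0.768]}, {"hand": 0, "translation": [-125, 5, -80], "angular": [0, 0, -0.768]}, {"hand": 0, "translation": [-125, 5, -126], "angular": [0, 0, -0.768]}, {"hand": 0, "translation": [-125, 5, -126], "angular": [0, 0, -0.768]}, {"hand": 0, "translation": [-125, 5, -126], "angular": [0, 0, -0.768]}], "force": 40}}

```text
t: 9.22
eef_pos: [0.4601, -0.0537, 0.0409]
tool_rot: [0.0, 0.886, 0.464, -0.0]
contact_force: [0.5, -0.1, 0.4]
gripper_width: 0.0
grasp_force: 0.0
```

>>> {"fn": "drive_tool", "kwargs": {"commands": [{"hand": 0, "translation": [14, -9, 0], "angular": [0, 0, 0]}, {"hand": 0, "translation": [28, -18, 0], "angular": [0, 0, 0]}, {"hand": 0, "translation": [36, -25, 0], "angular": [0, 0, 0.084]}, {"hand": 0, "translation": [44, -31, 0], "angular": [0, 0, 0.168]}, {"hand": 0, "translation": [52, -36, 0], "angular": [0, 0, 0.243]}, {"hand": 0, "translation": [60, -41, 0], "angular": [0, 0, 0.318]}, {"hand": 0, "translation": [68, -44, 0], "angular": [0, 0, 0.393]}, {"hand": 0, "translation": [77, -47, 0], "angular": [0, 0, 0.468]}, {"hand": 0, "translation": [85, -50, 0], "angular": [0, 0, 0.543]}, {"hand": 0, "translation": [94, -52, 0], "angular": [0, 0, 0.618]}, {"hand": 0, "translation": [94, -52, 0], "angular": [0, 0, 0.618]}]}}

```text
t: 10.6
eef_pos: [0.5556, -0.1062, 0.0411]
tool_rot: [0.001, 0.703, 0.711, 0.001]
contact_force: [-0.3, -0.4, 0.5]
gripper_width: -0.003
grasp_force: 0.0
```

>>> {"fn": "drive_tool", "kwargs": {"commands": [{"hand": 0, "translation": [6, -1, 0], "angular": [0, 0, 0.05]}, {"hand": 0, "translation": [12, -1, 0], "angular": [0, 0, 0.1]}, {"hand": 0, "translation": [18, -2, 0], "angular": [0, 0, 0.15]}, {"hand": 0, "translation": [19, -2, 0], "angular": [0, 0, 0.15]}, {"hand": 0, "translation": [20, -2, 0], "angular": [0, 0, 0.15]}, {"hand": 0, "translation": [20, -2, 0], "angular": [0, 0, 0.15]}]}}

```text
t: 11.35
eef_pos: [0.574, -0.1075, 0.0404]
tool_rot: [0.0, 0.647, 0.762, -0.0]
contact_force: [-2.0, -0.3, 1.1]
gripper_width: -0.001
grasp_force: 0.9
```

```bash
python3 - <<'E'
from h import *
I=bot.read_camera("side");o=bot.get_obs();print(o["eef_pos"],o["contact_force"])
cv2.imwrite("pics/c.png",cv2.resize(I[180:290,240:400],None,fx=4,fy=4,interpolation=2)[...,::-1])
E
```

```text
[ 0.57402782 -0.10750966  0.04041298] [-0.87898673 -1.49090121  1.11193916]
```

View pics/c.png

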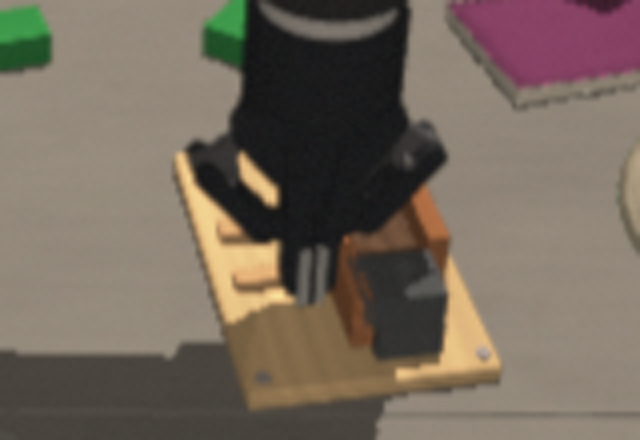

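The jaw is almost shut and the block lies beside the fixed jaw. I keep pushing until the force rises at the stop.

>>> {"fn": "drive_tool", "kwargs": {"commands": [{"hand": 0, "translation": [2, 0, 0], "angular": [0, 0, 0]}, {"hand": 0, "translation": [4, 1, 0], "angular": [0, 0, 0]}, {"hand": 0, "translation": [5, 1, 0], "angular": [0, 0, 0]}, {"hand": 0, "translation": [5, 1, 0], "angular": [0, 0, 0]}]}}

```text
t: 11.9
eef_pos: [0.5749, -0.1074, 0.0399]
tool_rot: [-0.003, 0.648, 0.762, -0.003]
contact_force: [-12.5, -1.5, 10.5]
gripper_width: 0.001
grasp_force: 6.5
```

Force rose to 12 N with almost no motion, so the jaw is at its stop. Backing off and going over the pin.

>>> {"fn": "drive_tool", "kwargs": {"commands": [{"hand": 0, "translation": [-20, -3, 0], "angular": [0, 0, 0]}, {"hand": 0, "translation": [-30, -5, 30], "angular": [0, 0, 0]}, {"hand": 0, "translation": [-30, -5, 90], "angular": [0, 0, 0]}, {"hand": 0.5, "translation": [-10, -60, 110], "angular": [0, 0, 0]}, {"hand": 0.5, "translation": [10, -120, 110], "angular": [0, 0, 0]}, {"hand": 0.5, "translation": [17, -159, 110], "angular": [0, 0, 0]}, {"hand": 0.5, "translation": [17, -159, 90], "angular": [0, 0, 0]}, {"hand": 0.5, "translation": [17, -159, 80], "angular": [0, 0, 0]}, {"hand": 0.5, "translation": [17, -159, 80], "angular": [0, 0, 0]}]}}

```text
t: 13.02
eef_pos: [0.5956, -0.263, 0.1189]
tool_rot: [-0.001, 0.646, 0.763, -0.0]
contact_force: [-0.3, -0.4, 0.9]
gripper_width: 0.499
grasp_force: 0.0
```

```bash
python3 - <<'E'
from h import *
I=bot.read_camera("side");o=bot.get_obs();print(o["eef_pos"],o["contact_force"])
J=[.609,-.0495,.1625]
for n in("jaw_hole","workpiece","pin"):print(n,[(d["position"],d["score"]) for d in bot.find_in("side",n)])
print(proj("side",frame(J,[[0,-.075,.052],[0,-.005,.031]])))
a=cv2.resize(I[200:290,270:390],None,fx=3.3,fy=3.3,interpolation=2);b=cv2.resize(I[240:330,280:400],None,fx=3.3,fy=3.3,interpolation=2)
cv2.imwrite("pics/d.png",np.hstack([a,b])[...,::-1])
E
```

```text
[ 0.59609301 -0.26340833  0.11978076] [-0.17963438  0.18558272 -0.02475577]
jaw_hole [([334.9, 250.3], 0.71)]
workpiece [([237.9, 189.0], 0.63)]
pin [([337.8, 300.9], 0.54)]
[[341.27630459 248.9787273 ]
 [331.36558381 235.29540869]]
```

View pics/d.png

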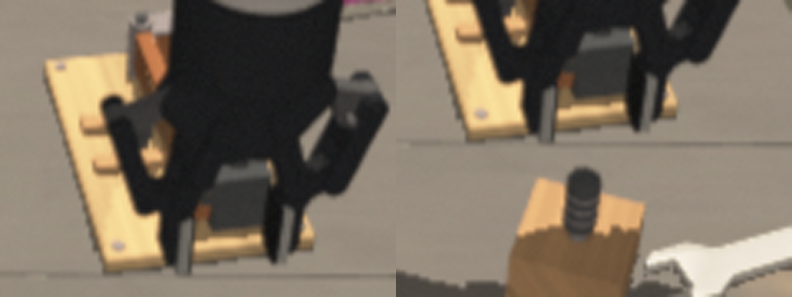

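```bash
python3 - <<'E'
from h import *
print(proj("side",[[.596,-.2635,.109],[.596,-.2635,.072],[.596,-.265,.072],[.5954,-.2648,.0756]]))
y=.163;d=np.array([np.cos(y),np.sin(y),0])
for s in(-1,1):
  for w in (.021,.0355):print(proj("side",np.array([.596,-.2635,.109])+s*w*d))
cv2.imwrite
I=bot.read_camera("side")
for r in (292,296,300):
    v=I[r,322:352].astype(int).sum(1);print(r,v)
E
```

```text
[[338.52462988 277.16660967]
 [336.62934793 293.118556  ]
 [336.71919495 293.75419982]
 [336.53473238 292.15186442]]
[[326.21693236 278.53077414]]
[[317.65867702 279.47744675]]
[[350.72913498 275.81067774]]
[[359.09571156 274.87929554]]
292 [416 421 424 421 424 421 423 423 416 409 331 245 175 159 154 151 161 179
 253 325 404 417 416 420 423 423 424 427 426 427]
296 [521 549 552 545 532 526 526 519 499 338 186 152 154 152 149 149 151 151
 153 182 335 410 424 425 427 423 427 430 428 425]
300 [553 549 540 529 527 529 532 537 529 309 207 203 201 184 170 176 185 198
 221 304 494 531 542 534 519 509 503 488 469 450]
```

The pin head is at column 336.5, as the fit predicts, so I descend and grip it.

>>> {"fn": "drive_tool", "kwargs": {"commands": [{"hand": 0.5, "translation": [0, 0, -30], "angular": [0, 0, 0]}, {"hand": 0.5, "translation": [0, 0, -55], "angular": [0, 0, 0]}, {"hand": 0.5, "translation": [0, 0, -63], "angular": [0, 0, 0]}, {"hand": 0.5, "translation": [0, 0, -63], "angular": [0, 0, 0]}, {"hand": 0, "translation": [0, 0, -63], "angular": [0, 0, 0]}, {"hand": 0, "translation": [0, 0, -63], "angular": [0, 0, 0]}, {"hand": 0, "translation": [0, 0, -63], "angular": [0, 0, 0]}, {"hand": 0, "translation": [0, 0, -63], "angular": [0, 0, 0]}, {"hand": 0, "translation": [0, 0, -63], "angular": [0, 0, 0]}, {"hand": 0, "translation": [0, 0, -63], "angular": [0, 0, 0]}], "force": 40}}

```text
t: 14.52
eef_pos: [0.5968, -0.2657, 0.0585]
tool_rot: [0.001, 0.647, 0.762, 0.0]
contact_force: [-0.9, 0.9, 6.1]
gripper_width: 0.196
grasp_force: 39.2
```

>>> {"fn": "drive_tool", "kwargs": {"commands": [{"hand": 0, "translation": [0, 0, 30], "angular": [0, 0, 0]}, {"hand": 0, "translation": [0, 0, 75], "angular": [0, 0, 0]}, {"hand": 0, "translation": [0, 30, 80], "angular": [0, 0, 0]}, {"hand": 0, "translation": [12, 75, 80], "angular": [0, 0, 0]}, {"hand": 0, "translation": [25, 120, 80], "angular": [0, 0, 0]}, {"hand": 0, "translation": [25, 141, 75], "angular": [0, 0, 0]}, {"hand": 0, "translation": [25, 141, 65], "angular": [0, 0, 0]}, {"hand": 0, "translation": [25, 141, 60], "angular": [0, 0, 0]}, {"hand": 0, "translation": [25, 141, 60], "angular": [0, 0, 0]}]}}

```text
t: 15.65
eef_pos: [0.62, -0.1266, 0.1166]
tool_rot: [-0.0, 0.648, 0.761, -0.001]
contact_force: [-0.1, 0.3, -0.4]
gripper_width: 0.192
grasp_force: 39.7
```

```bash
python3 - <<'E'
from h import *
I=bot.read_camera("side");o=bot.get_obs();print(o["eef_pos"],o["contact_force"],o["gripper_width"])
J=[.609,-.0495,.1625]
for n in("jaw_hole","workpiece","pin"):print(n,[(d["position"],d["score"]) for d in bot.find_in("side",n)])
H=frame(J,[0,-.075,0])[0];f=[*o["eef_pos"][:2],o["eef_pos"][2]-.0585]
P=proj("side",[H+[0,0,.052],H+[0,0,.032],f,np.add(f,[0,0,.038])]);print(P)
im=cv2.resize(I[190:300,270:400],None,fx=6,fy=5.4,interpolation=2)[...,::-1].copy()
for u,col in zip(P,[(0,0,255),(0,255,0),(255,0,0),(255,255,0)]):cv2.circle(im,(int((u[0]+.5-270)*6),int((u[1]+.5-190)*5.4)),3,col,-1)
cv2.imwrite("pics/e.png",im)
E
```

```text
[ 0.62042918 -0.12633184  0.11704334] [-0.22363232  0.1131561  -0.4105853 ] 0.19534440741743495
jaw_hole [([327.6, 244.2], 0.97)]
workpiece [([324.7, 231.4], 0.63), ([301.9, 183.0], 0.62), ([237.3, 188.2], 0.6)]
pin [([345.4, 232.0], 0.47)]
[[341.27630459 248.9787273 ]
 [340.36771331 256.72350661]
 [341.37697726 247.33356394]
 [343.17602608 231.94874402]]
```

View pics/e.png

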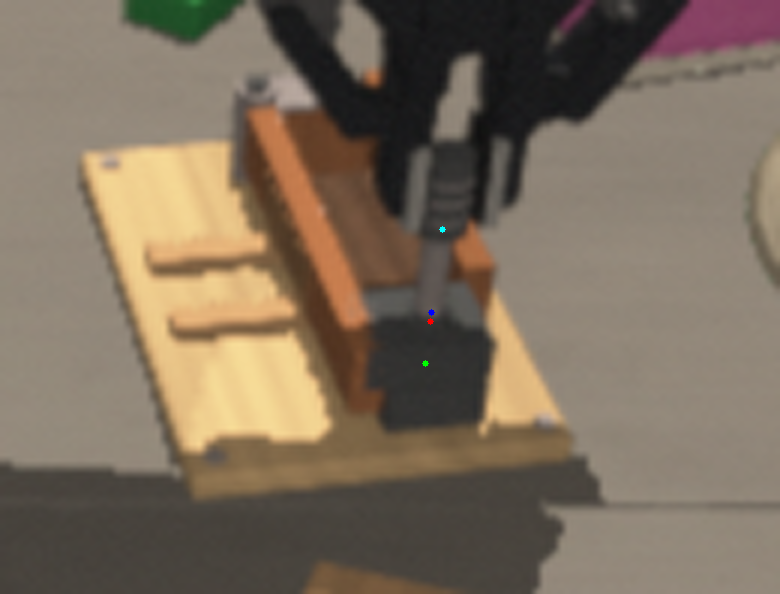

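The jaw is shut, and the foot is about 2–3 mm short of the hole in y. I correct that and lower gently.

>>> {"fn": "drive_tool", "kwargs": {"commands": [{"hand": 0, "translation": [1, 2.5, 0], "angular": [0, 0, 0]}, {"hand": 0, "translation": [1, 2.5, 0], "angular": [0, 0, 0]}, {"hand": 0, "translation": [1, 2.5, -5], "angular": [0, 0, 0]}, {"hand": 0, "translation": [1, 2.5, -9], "angular": [0, 0, 0]}, {"hand": 0, "translation": [1, 2.5, -13], "angular": [0, 0, 0]}, {"hand": 0, "translation": [1, 2.5, -16], "angular": [0, 0, 0]}, {"hand": 0, "translation": [1, 2.5, -16], "angular": [0, 0, 0]}]}}

```text
t: 16.73
eef_pos: [0.6218, -0.1218, 0.1009]
tool_rot: [-0.0, 0.647, 0.762, -0.0]
contact_force: [-0.5, -0.4, -1.2]
gripper_width: 0.198
grasp_force: 39.7
```

The foot is now at about 42 mm, below the ear top, with no force, so it is in the upper hole.

>>> {"fn": "drive_tool", "kwargs": {"commands": [{"hand": 0, "translation": [0, 0, -5], "angular": [0, 0, 0]}, {"hand": 0, "translation": [0, 0, -10], "angular": [0, 0, 0]}, {"hand": 0, "translation": [0, 0, -15], "angular": [0, 0, 0]}, {"hand": 0, "translation": [0, 0, -19], "angular": [0, 0, 0]}, {"hand": 0, "translation": [0, 0, -19], "angular": [0, 0, 0]}]}}

```text
t: 17.35
eef_pos: [0.6217, -0.1217, 0.0818]
tool_rot: [-0.0, 0.647, 0.762, -0.0]
contact_force: [0.2, -0.5, -1.0]
gripper_width: 0.195
grasp_force: 39.7
```

>>> {"fn": "drive_tool", "kwargs": {"commands": [{"hand": 0, "translation": [0, 0, -5], "angular": [0, 0, 0]}, {"hand": 0, "translation": [0, 0, -8], "angular": [0, 0, 0]}, {"hand": 0, "translation": [0, 0, -10], "angular": [0, 0, 0]}, {"hand": 0, "translation": [0, 0, -12], "angular": [0, 0, 0]}, {"hand": 0, "translation": [0, 0, -12], "angular": [0, 0, 0]}]}}

```text
t: 17.98
eef_pos: [0.622, -0.1218, 0.0721]
tool_rot: [-0.0, 0.647, 0.762, 0.0]
contact_force: [-6.5, 1.0, 13.8]
gripper_width: 0.191
grasp_force: 41.6
```

The pin is seated: foot at about 13.6 mm and 14 N on the ear. I release it, rise, and move over the jaws.

>>> {"fn": "drive_tool", "kwargs": {"commands": [{"hand": 0.45, "translation": [0, 0, 2], "angular": [0, 0, 0]}, {"hand": 0.45, "translation": [0, 0, 2], "angular": [0, 0, 0]}, {"hand": 0.45, "translation": [0, 0, 2], "angular": [0, 0, 0]}, {"hand": 0.45, "translation": [0, 0, 30], "angular": [0, 0, 0]}, {"hand": 1, "translation": [0, 0, 70], "angular": [0, 0, 0]}, {"hand": 1, "translation": [-5, 26, 70], "angular": [0, 0, 0]}, {"hand": 1, "translation": [-10, 52, 70], "angular": [0, 0, 0]}, {"hand": 1, "translation": [-10, 52, 40], "angular": [0, 0, 0]}, {"hand": 1, "translation": [-10, 52, 40], "angular": [0, 0, 0]}]}}

```text
t: 19.1
eef_pos: [0.6102, -0.0693, 0.1083]
tool_rot: [-0.002, 0.647, 0.763, -0.001]
contact_force: [-0.7, -0.3, -0.3]
gripper_width: 0.998
grasp_force: 0.0
```

```bash
python3 - <<'E'
from h import *
I=bot.read_camera("side");o=bot.get_obs();print(o["eef_pos"],o["contact_force"],o["gripper_width"])
J=[.609,-.0495,.1625]
for n in("jaw_hole","workpiece","pin"):print(n,[(d["position"],d["score"]) for d in bot.find_in("side",n)])
H=frame(J,[[0,-.075,.052],[0,-.075,.086]]);print(proj("side",H))
cv2.imwrite("pics/f.png",cv2.resize(I[170:300,260:400],None,fx=5,fy=4.5,interpolation=2)[...,::-1])
E
```

```text
[ 0.61122843 -0.07002297  0.10962846] [0.598508   0.32763617 1.13587389] 0.9999177985121744
jaw_hole [([325.6, 246.1], 0.61)]
workpiece [([233.7, 189.5], 0.79), ([329.0, 229.2], 0.78), ([295.8, 181.9], 0.56)]
pin [([343.4, 241.8], 0.68), ([328.1, 230.9], 0.62)]
[[341.27630459 248.9787273 ]
 [342.87001999 235.37164022]]
```

View pics/f.png

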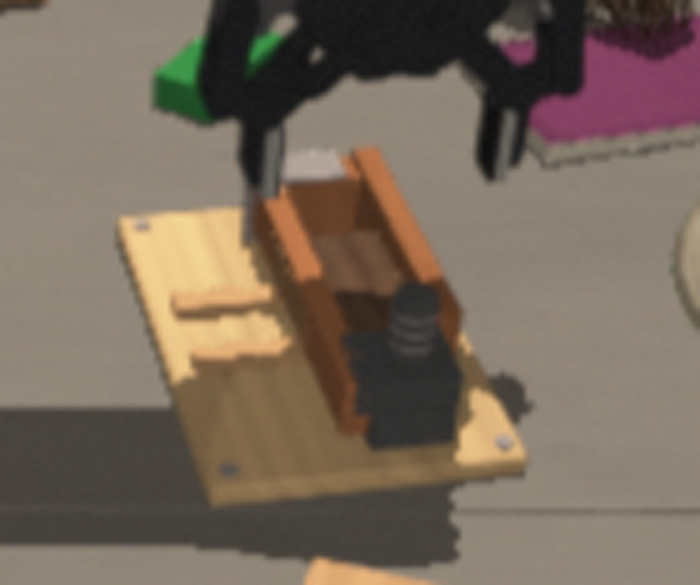

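The pin head sits on the ear at crop (414,320), the block is between the jaws, and the open fingers straddle both jaws. Descending to pinch.

>>> {"fn": "drive_tool", "kwargs": {"commands": [{"hand": 1, "translation": [0, 0, -25], "angular": [0, 0, 0]}, {"hand": 1, "translation": [0, 0, -45], "angular": [0, 0, 0]}, {"hand": 1, "translation": [0, 0, -60], "angular": [0, 0, 0]}, {"hand": 1, "translation": [0, 0, -74], "angular": [0, 0, 0]}, {"hand": 1, "translation": [0, 0, -74], "angular": [0, 0, 0]}]}}

```text
t: 19.92
eef_pos: [0.6112, -0.0698, 0.0352]
tool_rot: [-0.001, 0.647, 0.762, -0.001]
contact_force: [0.8, -0.2, -0.2]
gripper_width: 0.997
grasp_force: 0.0
```

>>> {"fn": "drive_tool", "kwargs": {"commands": [{"hand": 0.4, "translation": [0, 0, 0], "angular": [0, 0, 0]}, {"hand": 0.4, "translation": [0, 0, 0], "angular": [0, 0, 0]}, {"hand": 0.4, "translation": [0, 0, 0], "angular": [0, 0, 0]}, {"hand": 0.4, "translation": [0, 0, 0], "angular": [0, 0, 0]}, {"hand": 0.4, "translation": [0, 0, 0], "angular": [0, 0, 0]}, {"hand": 0.4, "translation": [0, 0, 0], "angular": [0, 0, 0]}, {"hand": 0.4, "translation": [0, 0, 0], "angular": [0, 0, 0]}, {"hand": 0.4, "translation": [0, 0, 0], "angular": [0, 0, 0]}], "force": 45}}

```text
t: 20.92
eef_pos: [0.6133, -0.0698, 0.0374]
tool_rot: [0.001, 0.647, 0.762, 0.001]
contact_force: [1.6, 0.1, 6.0]
gripper_width: 0.697
grasp_force: 54.0
```

```bash
python3 - <<'E'
from h import *
I=bot.read_camera("side");o=bot.get_obs();print(o["eef_pos"],o["contact_force"],o["gripper_width"],o["grasp_force"])
cv2.imwrite("pics/z.png",cv2.resize(I[170:300,260:400],None,fx=5,fy=4.5,interpolation=2)[...,::-1])
E
```

```text
[ 0.61331941 -0.06981743  0.03742042] [1.12978815 0.7172369  6.30737491] 0.7008280287071995 53.954320549964905
```

View pics/z.png

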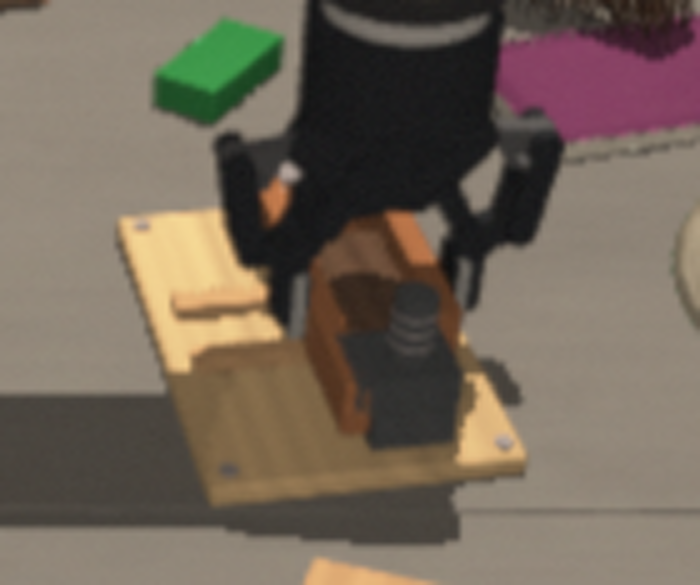

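The fingers hold both jaws at an opening of about 60 mm with 54 N, balanced, and the pin is home. Handing in.

```bash
python3 -c "
from station import bot
print(bot.hand_in())"
```

```text
the job is handed in; nothing more can be done
None
```

I handed the job in at about 21 s of the 72 s limit, with the block caught between the shut jaws, the pin seated on the ear (foot about 13.6 mm up) and the fingers pinching both jaws at about 54 N; the judge's result was not shown.

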